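Find the tub lid that rocks and press it home

TASK

Four identical square tubs of soft cheese stand on the packing bench, and on one of them a corner of the lid has not snapped down, so that lid rocks. Press on the lids with closed fingertips to find the one that rocks, then press its high corner home until the lid sits level and firm all round. Only press, no harder than a thumb can: lift no lid, and leave the other things on the bench where they are.

Things in the scene. Friction and masses are not known exactly. Their poses are not given: they have to be found in the camera images.
- lid_a: Lid of one of four identical white square tubs. Rigid 114 mm square, 80 g: flat border 21 mm wide to press on, middle sunk 3 mm, skirt 12 mm down round the rim with 1.5 mm play. Origin: its centre, level with the underside of the border (on the rim), 5 mm below the border's top face; z up, x and y along its sides. Snapped down, the border's top is 105 mm above the bench.
- lid_b: Same lid on another tub (sizes, origin, axes as lid_a). A lid that is snapped down is level and gives nowhere. On just one of the four lids, any of them, one corner, any of its four, stands 5 mm high on its snap bead. That lid leans, and rocks about the diagonal through its high corner: the two corners beside it go up and down by about 5 mm under a very light push.
- lid_c: Same lid on another tub (sizes, origin, axes as lid_a). Any of the four may be the one that rocks; apart from the high corner all four look the same.
- lid_d: Same lid on another tub (sizes, origin, axes as lid_a). On the lid that rocks, the high corner itself holds under a light push (up to 8 N); under some 12 to 16 N on the border close to that corner it is forced down 5 mm and stays down, and the lid is then level and firm.
- tub_a: square ivory tub under lid_a, full and heavy, does not move; 106 mm square at the rim, 100 mm high to the rim, 88 mm at the foot; origin at the centre of its underside, x and y along its sides
- tub_b: square ivory tub under lid_b, full and heavy, does not move; 106 mm square at the rim, 100 mm high to the rim, 88 mm at the foot; origin at the centre of its underside, x and y along its sides
- tub_c: square ivory tub under lid_c, full and heavy, does not move; 106 mm square at the rim, 100 mm high to the rim, 88 mm at the foot; origin at the centre of its underside, x and y along its sides
- tub_d: square ivory tub under lid_d, full and heavy, does not move; 106 mm square at the rim, 100 mm high to the rim, 88 mm at the foot; origin at the centre of its underside, x and y along its sides
- cheese_mid (a point): bystander, to be left alone: block of cheese, 100 x 55 x 48 mm; point at or near its middle
- jar_mid (a point): bystander, to be left alone: glass jar with dark cap, 68 mm across, 85 mm high; point at or near its middle
- labels_mid (a point): bystander, to be left alone: upright roll of paper labels, 84 mm across, 50 mm high; point at or near its middle
- spatula_mid (a point): bystander, to be left alone: spatula lying flat, 250 mm long; point at or near its middle
- pot_mid (a point): bystander, to be left alone: small round pot, 94 mm across, 60 mm high; point at or near its middle
- probe_mid (a point): bystander, to be left alone: probe thermometer lying flat, about 170 mm long, 20 mm high; point at or near its middle
There are look-alikes about, which are no part of the job. What is shaped like the lid_d but orange is not meant.

How it is judged:
At the end, for the whole second after the job is handed in: All four lids sit level (within 0.015 rad) and down on their tubs (border within 1.5 mm of the closed height of 105 mm, centred within 5 mm), and every bystander is within 30 mm of where it stood (z of lid_a in the frame of tub_a between 0.0975 and 0.1015 m and angle between each of lid_a, lid_b, lid_c, lid_d's own z axis and vertical below 0.015 rad and horizontal distance between lid_a and tub_a below 0.005 m and z of lid_b in the frame of tub_b between 0.0975 and 0.1015 m and horizontal distance between lid_b and tub_b below 0.005 m and z of lid_c in the frame of tub_c between 0.0975 and 0.1015 m and horizontal distance between lid_c and tub_c below 0.005 m and z of lid_d in the frame of tub_d between 0.0975 and 0.1015 m and horizontal distance between lid_d and tub_d below 0.005 m and distance of each of cheese_mid, jar_mid, labels_mid, spatula_mid, pot_mid, probe_mid from where it was at the start of the episode below 0.03 m); the robot touches nothing.
It fails at once if a lid is lifted: its centre more than 15 mm above its closed height (z of lid_a in the frame of tub_a above 0.115 m or z of lid_b in the frame of tub_b above 0.115 m or z of lid_c in the frame of tub_c above 0.115 m or z of lid_d in the frame of tub_d above 0.115 m).
It fails at once if a lid is pressed harder than a strong thumb can (over 60 N) (contact force between the fingers and lid_a above 60 N or contact force between the fingers and lid_b above 60 N or contact force between the fingers and lid_c above 60 N or contact force between the fingers and lid_d above 60 N).
It fails at once if a bystander is pushed or carried more than 30 mm (distance of any of cheese_mid, jar_mid, labels_mid, spatula_mid, pot_mid, probe_mid from where it was at the start of the episode above 0.03 m).
It also fails if it takes over 67 s, if anything falls off the work surface, if the arm or the gripper's body presses on something with over 40 N, if the wrist force passes 120 N, or if a joint passes its speed limit or range.

ROBOT

A 6-joint arm with a two-finger parallel gripper is mounted at the origin on the work surface. World frame = base frame: x ahead of the robot, y to its left, z up, the work surface at z = 0. Lengths are in m, angles in rad, forces in N, time in s.
With the tool pointing down it reaches from about 0.275 to 0.825 m from the base axis. Payload 5.2 kg.
Tool frame: the origin (TCP) lies between the finger pads; the fingertips stand tcp_to_tips ahead of it and the grasp point (between the pads) lies 2 mm behind it (tcp_to_tips is the distance from the TCP to the fingertips, in m); z points along the fingers, x is the direction in which the jaws open and shut, and the axes are right-handed (so a half turn about z gives the same grasp; the last joint's range is limited). The gripper opens to 93 mm and grips with 3 to 60 N. Pads are 15 mm wide; open, the fingers measure 128 mm over their backs; the gripper's body (75 mm by 188 mm) begins 65 mm behind the grasp point.
Start: joints at [-1.351, 0.259, 1.535, -0, 1.348, -0.203], TCP at [0.226, -0.502, 0.236] pointing down, gripper open.
Joint ranges: [-3.14, 3.14], [-0.91, 2.08], [0.19, 2.58], [-1.22, 4.36], [0.22, 2.71], [-3.12, 3.12]. Speed limits (rad/s): [2.57, 2.57, 3.14, 3.14, 3.14, 3.14].

INTERFACE

Orientations are given as a unit quaternion [w, x, y, z].
In Python, from plant import * gives the robot as it stands. The module is installed in compiled form; this text tells all that it offers.
- The arm moves only by the tool jog_arm, never from a script. Its argument "rows" is a list that holds one entry, the list of rows, each a list of 4 numbers: the shift along the tool's x, y, z scaled (see below), then the turn about the tool's z scaled (see below). A call has exactly 5 rows; each row is the pose to reach, as a shift and turn from the pose measured when the call began, along the tool's axes at that moment; what a row does not reach only later rows make up. The controller multiplies each number of a shift by 150 mm and each number of a turn by pi/4 rad. A row lasts 1/10 s, in which the tool goes at most 50 mm and 8.59 degrees, less where a joint would pass 70% of its speed; a pose out of reach is approached as far as the arm can. A call with a number of a shift or a turn outside -1 to 1 is refused whole. A call with a gripper value outside its range is refused whole. "claw" is the closure, from 0 (fully open) to 1 (shut), set as the call begins (left out, the last holds). The fingers move at their own pace and stop on an object; the grip force is fixed at half the most. Time passes only in rows, so rows that repeat a pose let the fingers close, or fill a call up. It gives the time, the measured TCP pose, the force and the opening at its end, in the units of the state.
- observe(): the state, without advancing time (a new reading comes with each control period).
- camera(name): name is "scene" or "top" or "wrist"; returns a dict with "pixels" (420x560x3 uint8, red, green, blue), "z_map" (420x560 float32, m along the optical axis (not along the pixel's ray), 0 where there is no reading), "fovy" (degrees; the focal length in pixels is half the picture's height over the tangent of half this angle, whatever the lens; pixels are square), "cx", "cy" (the principal point, pixels), "distortion" ([k1, k2, p1, p2, k3] as OpenCV has them; the pictures are not rectified), "extrinsics" (4x4, takes a point from camera to world coordinates). Camera axes: x right, y down, z forward; pixel columns grow to the right and rows downward; lengths in m; the calibration is good to about 2 mm. A picture is of the moment at which its call begins.
- close_job(): hands the job in, once; it reports no verdict.
The state is a dict: "t": time; "qpos": joint angles; "qd": joint speeds; "tau": joint torques, N m; "eef_pos": TCP position; "ee_rot": TCP orientation; "contact_force": force on the tool from outside, world axes, zero at the start; "wrist_torque": the same for the moment, N m; "opening": opening from 0.0 (shut) to 1.0 (fully open).
Only numpy, scipy, OpenCV 4.12 (cv2) and the standard library are available. Lean on these libraries where they do the work, as an engineer would, in place of code of your own. Each camera call takes 0.05 s, during which the arm holds its last target. There are 200 camera calls.

## Working session

There is one attempt and no reset: what is moved stays moved. The work goes in short steps, Python scripts to look and compute and a tool call to move; the robot and the scene stay as the last step left them, time stands still between calls to the robot, and variables do not carry over. Pictures are saved under pics/ and viewed, about 8 in all and at most 12, crops included, and the job is handed in when it is done.

Besides the shell and the picture viewer there is one more tool, called after ">>>" in YAML: its name, and indented under it one key for each argument. jog_arm: Moves the arm, as the interface text tells. Shifts and turns lie within -1 to 1; 1 stands for 150 mm of shift or pi/4 rad of turn. Its arguments: {"type":"object","properties":{"rows":{"type":"array","items":{"type":"array","items":{"type":"array","items":{"type":"number","minimum":-1,"maximum":1}}}},"claw":{"type":"number"}},"required":["rows"]}

```bash
mkdir -p pics; cat > h.py <<'E'
from plant import *
import numpy as np, cv2
def world(c):
    h,w=c["z_map"].shape; f=h/2/np.tan(np.radians(c["fovy"])/2)
    K=np.array([[f,0,c["cx"]],[0,f,c["cy"]],[0,0,1]])
    u,v=np.meshgrid(np.arange(w),np.arange(h))
    p=cv2.undistortPoints(np.stack([u,v],-1).reshape(-1,1,2).astype(float),K,np.array(c["distortion"])).reshape(h,w,2)
    z=c["z_map"].astype(float); P=np.dstack([p[...,0]*z,p[...,1]*z,z])
    E=np.array(c["extrinsics"]); W=P@E[:3,:3].T+E[:3,3]; W[z<=0]=np.nan
    return W
def save(c,n,s=1):
    cv2.imwrite("pics/"+n,c["pixels"][:,:,::-1])
E
python3 - <<'E'
from h import *
s=observe(); print({k:np.round(v,3) for k,v in s.items()})
for n in("top","scene"):
    c=camera(n); save(c,n+"0.png"); W=world(c); np.save(n+"W.npy",W); np.save(n+"P.npy",c["pixels"])
    print(n,np.round(c["extrinsics"],3),c["fovy"])
    m=(np.abs(W[...,2]-.105)<.012)
    k,l,st,ce=cv2.connectedComponentsWithStats(m.astype(np.uint8))
    for i in range(1,k):
        if st[i,4]>300:
            q=W[l==i]; print(i,st[i],np.round(q.mean(0),3),np.round(q.min(0),3),np.round(q.max(0),3),c["pixels"][l==i].mean(0).round())
E
```

```text
{'t': np.float64(0.0), 'qpos': array([-1.351,  0.259,  1.536,  0.   ,  1.348, -0.203]), 'qd': array([ 0.002, -0.001,  0.   ,  0.001,  0.001, -0.   ]), 'tau': array([ 1.0000e-03, -4.3731e+01, -2.8400e+01,  7.2000e-02,  4.2000e-02,
       -0.0000e+00]), 'eef_pos': array([ 0.226, -0.501,  0.235]), 'ee_rot': array([-0.001,  0.84 , -0.543, -0.001]), 'contact_force': array([-0.142, -0.055, -0.56 ]), 'wrist_torque': array([ 0.016, -0.013,  0.004]), 'opening': np.float64(1.0)}
top [[-0.000e+00 -9.900e-01  1.390e-01  3.120e-01]
 [-1.000e+00  1.000e-03  3.000e-03  3.700e-02]
 [-3.000e-03 -1.390e-01 -9.900e-01  1.163e+00]
 [ 0.000e+00  0.000e+00  0.000e+00  1.000e+00]] 55.994620346668846
1 [373   9 143  96 657] [ 0.799 -0.365  0.104] [ 0.755 -0.61   0.093] [ 1.041 -0.229  0.117] [11. 11. 11.]
3 [441   8  73  83 684] [ 0.961 -0.565  0.105] [ 0.793 -0.611  0.093] [ 1.036 -0.42   0.117] [10.  9.  9.]
5 [ 91  17 107  70 518] [0.84  0.388 0.105] [0.81  0.273 0.093] [1.014 0.565 0.117] [68. 64. 58.]
14 [ 310  126   50   50 1680] [ 0.623 -0.112  0.102] [ 0.554 -0.181  0.093] [ 0.692 -0.044  0.11 ] [17
[... 989 characters left out ...]
.688  0.093] [ 0.723 -0.585  0.117] [100.  96.  89.]
25 [  0 199 106  47 465] [ 0.775 -0.479  0.104] [ 0.762 -0.612  0.093] [ 0.833 -0.274  0.117] [38. 33. 28.]
26 [ 159  206   62   52 1699] [ 0.629 -0.107  0.104] [ 0.557 -0.181  0.093] [ 0.696 -0.039  0.113] [176. 171. 160.]
28 [ 264  217   50   44 1723] [0.525 0.13  0.104] [0.443 0.049 0.093] [0.602 0.207 0.113] [178. 173. 163.]
40 [ 325  241   66   59 2000] [0.528 0.325 0.104] [0.45  0.25  0.093] [0.599 0.396 0.113] [177. 172. 162.]
43 [  0 247 123  97 735] [ 0.922 -0.237  0.104] [ 0.759 -0.376  0.093] [ 1.04  -0.224  0.117] [43. 37. 31.]
50 [448 269  92 143 649] [0.637 0.666 0.105] [0.395 0.581 0.093] [0.68  0.787 0.117] [106.  96.  86.]
```

View pics/top0.png

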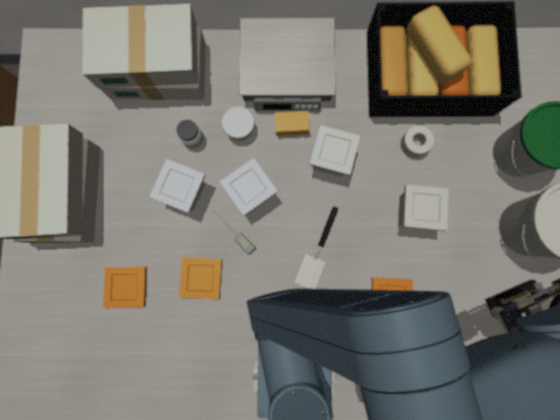

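View pics/scene0.png

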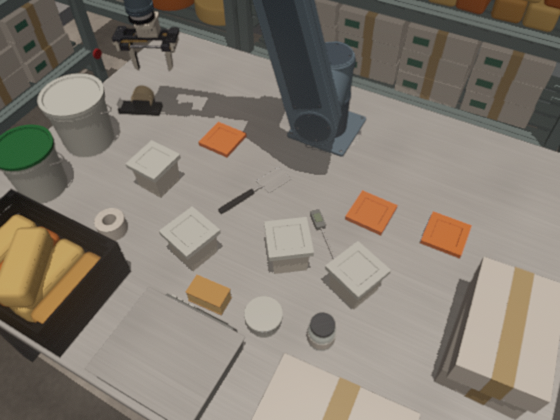

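The top picture shows four white tubs at about (178,186), (249,187), (335,151) and (426,208). The orange lids are the look-alikes. The lid at (426,208) averages 3 mm higher than the others in both views, so I'll fit planes to all four.

```bash
python3 - <<'E'
from h import *
for n in("top","scene"):
    W=np.load(n+"W.npy");P=np.load(n+"P.npy").astype(int)
    for c0 in [(.463,-.352),(.626,-.11),(.523,.127),(.526,.322)]:
        white=(P.max(2)-P.min(2)<40)&(P.min(2)>110)
        m=(np.hypot(W[...,0]-c0[0],W[...,1]-c0[1])<.085)&(np.abs(W[...,2]-.106)<.010)&white
        q=W[m]
        (cx,cy),sz,an=cv2.minAreaRect(q[:,:2].astype(np.float32))
        # restrict to border
        a=np.radians(an);R=np.array([[np.cos(a),np.sin(a)],[-np.sin(a),np.cos(a)]])
        l=(q[:,:2]-[cx,cy])@R.T; r=np.abs(l).max(1)
        b=(r<.055)&(r>.038)
        A=np.c_[l[b],np.ones(b.sum())]; z=q[b,2]
        for _ in range(3):
            co=np.linalg.lstsq(A,z,rcond=None)[0]; res=z-A@co; k=np.abs(res)<2.5*res.std(); A,z=A[k],z[k]
        print(n,np.round([cx,cy],4),np.round(sz,3),"ang",round(an,1),"n",len(z),"sd",round(res.std(),4),"z0",round(co[2],4),"tilt",np.round(co[:2],3))
        w=co[:2]@R; print("    world tilt",np.round(w,3),"edge/corner z:",{(i,j):round(float(np.median(q[(np.hypot(l[:,0]-i*.047,l[:,1]-j*.047)<.012),2])),4) for i in(-1,1) for j in (-1,1)})
E
```

```text
top [ 0.4624 -0.355 ] [0.118 0.114] ang 84.3 n 845 sd 0.0018 z0 0.1061 tilt [0.024 0.028]
    world tilt [-0.025  0.027] edge/corner z: {(-1, -1): 0.1032, (-1, 1): 0.106, (1, -1): 0.1056, (1, 1): 0.1083}
top [ 0.6245 -0.1127] [0.114 0.117] ang 74.4 n 789 sd 0.0019 z0 0.1032 tilt [0.001 0.002]
    world tilt [-0.002  0.001] edge/corner z: {(-1, -1): 0.103, (-1, 1): 0.1032, (1, -1): 0.1031, (1, 1): 0.1034}
top [0.5211 0.1255] [0.115 0.114] ang 35.6 n 814 sd 0.0019 z0 0.1032 tilt [-0.    -0.003]
    world tilt [ 0.002 -0.002] edge/corner z: {(-1, -1): 0.1033, (-1, 1): 0.1032, (1, -1): 0.1033, (1, 1): 0.1032}
top [0.5239 0.3198] [0.115 0.114] ang 68.3 n 822 sd 0.0019 z0 0.1032 tilt [-0.     0.001]
    world tilt [-0.001  0.   ] edge/corner z: {(-1, -1): 0.1035, (-1, 1): 0.1034, (1, -1): 0.1033, (1, 1): 0.1029}
scene [ 0.4642 -0.3525] [0.122 0.119] ang 85.1 n 507 sd 0.0023 z0 0.1088 tilt [0.026 0.028]
    world tilt [-0.026  0.028] edge/corner z: {(-1, -1): 0.1055, (-1, 1): 0.1084, (1, -1): 0.1088, (1, 1): 0.1108}
scene [ 0.6254 -0.1087] [0.12  0.118] ang 75.1 n 739 sd 0.002 z0 0.1057 tilt [-0.002  0.001]
    world tilt [-0.002 -0.002] edge/corner z: {(-1, -1): 0.1058, (-1, 1): 0.1054, (1, -1): 0.1058, (1, 1): 0.1055}
scene [0.5227 0.1291] [0.119 0.115] ang 36.1 n 778 sd 0.0021 z0 0.1057 tilt [-0.003 -0.002]
    world tilt [-0.002 -0.003] edge/corner z: {(-1, -1): 0.106, (-1, 1): 0.1054, (1, -1): 0.1053, (1, 1): 0.1054}
scene [0.5251 0.3236] [0.115 0.118] ang 67.5 n 883 sd 0.0019 z0 0.1055 tilt [-0.003  0.001]
    world tilt [-0.002 -0.003] edge/corner z: {(-1, -1): 0.1051, (-1, 1): 0.1053, (1, -1): 0.105, (1, 1): 0.105}
```

```bash
cat > d.py <<'E'
from h import *
from scipy.spatial.transform import Rotation as R
import sys
s=observe(); q=s["ee_rot"]; M=R.from_quat([*q[1:],q[0]])
t=np.array(eval(sys.argv[1])); d=M.inv().apply(t-s["eef_pos"])
print("tips z",s["eef_pos"][2]-tcp_to_tips,"tcp_to_tips",tcp_to_tips,"shift units",np.round(d/.15,3),"yaw",np.degrees(np.arctan2(*M.as_matrix()[1::-1,0])),"F",s["contact_force"],s["opening"],s["t"])
E
python3 d.py "[.4215,-.3075,.16]"; python3 d.py "[.32,-.40,.23]"
```

```text
tips z 0.21793405549754624 tcp_to_tips 0.017 shift units [-0.64  -1.721  0.501] yaw -65.77830530642488 F [ 0.16049769 -0.04652411 -1.03935995] 1.0006703855436032 0.1
tips z 0.21793405549754624 tcp_to_tips 0.017 shift units [-0.356 -0.851  0.034] yaw -65.77830530642488 F [ 0.16049769 -0.04652411 -1.03935995] 1.0006703855436032 0.1
```

>>> jog_arm:
  rows:
    - [[-0.1, -0.2, 0, 0.15], [-0.2, -0.45, 0, 0.3], [-0.3, -0.7, 0, 0.45], [-0.36, -0.85, 0, 0.6], [-0.36, -0.85, 0, 0.66]]
  claw: 1

```text
t: 0.6
eef_pos: [0.3215, -0.3967, 0.2348]
ee_rot: [0.001, -0.672, 0.74, 0.001]
contact_force: [-0.2, -1.6, -0.8]
opening: 0.619
```

```bash
python3 d.py "[.4215,-.3075,.16]"
```

```text
tips z 0.2177858124037126 tcp_to_tips 0.017 shift units [-0.654 -0.606  0.501] yaw -95.50506975818612 F [-0.20552838 -1.62290105 -0.83428708] 0.6191366317505529 0.6
```

>>> jog_arm:
  rows:
    - [[-0.3, -0.3, 0, 0], [-0.65, -0.6, 0, 0], [-0.65, -0.6, 0.2, 0], [-0.65, -0.6, 0.35, 0], [-0.65, -0.6, 0.5, 0]]

```text
t: 1.1
eef_pos: [0.4212, -0.3065, 0.1589]
ee_rot: [0.001, -0.673, 0.739, 0.002]
contact_force: [-0.5, 0.0, 0.5]
opening: 0.188
```

>>> jog_arm:
  rows:
    - [[0, 0, 0.05, 0], [0, 0, 0.1, 0], [0, 0, 0.12, 0], [0, 0, 0.12, 0], [0, 0, 0.12, 0]]

```text
t: 1.6
eef_pos: [0.4214, -0.3071, 0.1417]
ee_rot: [0.001, -0.673, 0.739, 0.001]
contact_force: [0.0, 0.4, -0.0]
opening: 0.001
```

```bash
python3 - <<'E'
from h import *
c=camera("scene"); cv2.imwrite("pics/s1.png",cv2.resize(c["pixels"][60:240,60:300,::-1],None,fx=3,fy=3,interpolation=2))
E
python3 d.py "[.4215,-.3075,.16]"
```

```text
tips z 0.12472598454798552 tcp_to_tips 0.017 shift units [ 0.003 -0.001 -0.122] yaw -95.36373496910065 F [ 0.09035275 -0.01423623  0.68187779] 0.007430916286450443 1.65
```

View pics/s1.png

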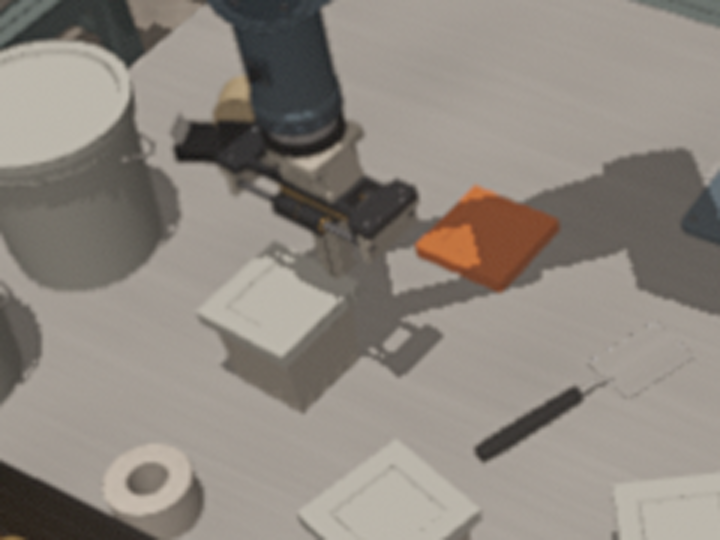

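The crop shows the closed tips at (335,270), above the lid's high corner near (345,295). I'll descend gently.

>>> jog_arm:
  rows:
    - [[0, 0, 0.03, 0], [0, 0, 0.05, 0], [0, 0, 0.065, 0], [0, 0, 0.07, 0], [0, 0, 0.07, 0]]

```text
t: 2.15
eef_pos: [0.4213, -0.3069, 0.131]
ee_rot: [0.001, -0.673, 0.739, 0.001]
contact_force: [-0.3, -0.3, 0.7]
opening: 0.004
```

>>> jog_arm:
  rows:
    - [[0, 0, 0.003, 0], [0, 0, 0.006, 0], [0, 0, 0.01, 0], [0, 0, 0.01, 0], [0, 0, 0.01, 0]]

```text
t: 2.65
eef_pos: [0.4213, -0.3069, 0.1295]
ee_rot: [0.001, -0.673, 0.739, 0.001]
contact_force: [0.7, 0.2, -0.3]
opening: 0.006
```

>>> jog_arm:
  rows:
    - [[0, 0, 0.003, 0], [0, 0, 0.006, 0], [0, 0, 0.01, 0], [0, 0, 0.01, 0], [0, 0, 0.01, 0]]

```text
t: 3.15
eef_pos: [0.4213, -0.3069, 0.128]
ee_rot: [0.001, -0.673, 0.739, 0.001]
contact_force: [0.8, -0.2, -0.9]
opening: 0.003
```

>>> jog_arm:
  rows:
    - [[0, 0, 0.003, 0], [0, 0, 0.006, 0], [0, 0, 0.008, 0], [0, 0, 0.008, 0], [0, 0, 0.008, 0]]

```text
t: 3.65
eef_pos: [0.4213, -0.307, 0.1273]
ee_rot: [0.001, -0.673, 0.739, 0.001]
contact_force: [-1.5, 0.3, 4.9]
opening: 0.004
```

>>> jog_arm:
  rows:
    - [[0, 0, 0.003, 0], [0, 0, 0.006, 0], [0, 0, 0.008, 0], [0, 0, 0.008, 0], [0, 0, 0.008, 0]]

```text
t: 4.15
eef_pos: [0.4213, -0.3071, 0.1271]
ee_rot: [0.001, -0.673, 0.739, 0.0]
contact_force: [-2.8, 2.0, 9.1]
opening: 0.007
```

Contact came at a tip height of 110 mm, and the corner holds at 9 N, which fits a high corner. I'll increase the push.

>>> jog_arm:
  rows:
    - [[0, 0, 0.008, 0], [0, 0, 0.01, 0], [0, 0, 0.012, 0], [0, 0, 0.012, 0], [0, 0, 0.012, 0]]

```text
t: 4.65
eef_pos: [0.4213, -0.307, 0.1263]
ee_rot: [0.001, -0.673, 0.739, 0.0]
contact_force: [-3.6, 2.1, 9.4]
opening: 0.003
```

>>> jog_arm:
  rows:
    - [[0, 0, 0.01, 0], [0, 0, 0.014, 0], [0, 0, 0.016, 0], [0, 0, 0.016, 0], [0, 0, 0.016, 0]]

```text
t: 5.15
eef_pos: [0.4213, -0.307, 0.1249]
ee_rot: [0.001, -0.673, 0.739, -0.0]
contact_force: [-2.7, 2.2, 10.6]
opening: 0.008
```

It's going down: the tips are at 108 mm.

>>> jog_arm:
  rows:
    - [[0, 0, 0.01, 0], [0, 0, 0.014, 0], [0, 0, 0.018, 0], [0, 0, 0.018, 0], [0, 0, 0.018, 0]]

```text
t: 5.65
eef_pos: [0.4213, -0.3069, 0.1232]
ee_rot: [0.001, -0.673, 0.739, -0.0]
contact_force: [-2.9, 3.0, 10.4]
opening: 0.005
```

>>> jog_arm:
  rows:
    - [[0, 0, 0.01, 0], [0, 0, 0.014, 0], [0, 0, 0.016, 0], [0, 0, 0.016, 0], [0, 0, 0.016, 0]]

```text
t: 6.15
eef_pos: [0.4213, -0.3068, 0.1222]
ee_rot: [0.001, -0.674, 0.739, -0.001]
contact_force: [-3.5, 2.9, 13.9]
opening: 0.005
```

>>> jog_arm:
  rows:
    - [[0, 0, 0.01, 0], [0, 0, 0.014, 0], [0, 0, 0.016, 0], [0, 0, 0.016, 0], [0, 0, 0.016, 0]]

```text
t: 6.65
eef_pos: [0.4213, -0.3068, 0.1222]
ee_rot: [0.001, -0.674, 0.739, -0.001]
contact_force: [-4.9, 4.6, 20.9]
opening: 0.01
```

>>> jog_arm:
  rows:
    - [[0, 0, 0.01, 0], [0, 0, 0.014, 0], [0, 0, 0.016, 0], [0, 0, 0.016, 0], [0, 0, 0.016, 0]]

```text
t: 7.15
eef_pos: [0.4213, -0.3068, 0.1222]
ee_rot: [0.001, -0.674, 0.739, -0.002]
contact_force: [-6.9, 5.0, 20.6]
opening: 0.007
```

It's firm at 105 mm with 21 N. Next I'll lift off, back away and check.

>>> jog_arm:
  rows:
    - [[0, 0, -0.05, 0], [0, 0, -0.2, 0], [0, 0, -0.4, 0], [0, 0, -0.6, 0], [0, 0, -0.8, 0]]

```text
t: 7.65
eef_pos: [0.4209, -0.3064, 0.2431]
ee_rot: [0.001, -0.674, 0.739, -0.002]
contact_force: [1.1, -0.5, -0.4]
opening: 0.006
```

>>> jog_arm:
  rows:
    - [[0.2, 0.2, 0, 0], [0.4, 0.4, 0, 0], [0.6, 0.6, 0, 0], [0.65, 0.65, 0, 0], [0.65, 0.65, 0, 0]]

```text
t: 8.15
eef_pos: [0.3138, -0.3954, 0.2427]
ee_rot: [0.001, -0.673, 0.74, -0.002]
contact_force: [0.8, 0.1, 0.0]
opening: 0.008
```

```bash
cat > chk.py <<'E'
from h import *
for n in("top","scene"):
    c=camera(n); W=world(c);P=c["pixels"].astype(int); save(c,n+"1.png")
    for c0 in [(.463,-.352),(.626,-.11),(.523,.127),(.526,.322)]:
        white=(P.max(2)-P.min(2)<40)&(P.min(2)>110)
        m=(np.hypot(W[...,0]-c0[0],W[...,1]-c0[1])<.085)&(np.abs(W[...,2]-.106)<.010)&white
        q=W[m]; (cx,cy),sz,an=cv2.minAreaRect(q[:,:2].astype(np.float32))
        a=np.radians(an);R=np.array([[np.cos(a),np.sin(a)],[-np.sin(a),np.cos(a)]])
        l=(q[:,:2]-[cx,cy])@R.T; r=np.abs(l).max(1); b=(r<.055)&(r>.038)
        co=np.linalg.lstsq(np.c_[l[b],np.ones(b.sum())],q[b,2],rcond=None)[0]
        print(n,np.round([cx,cy],4),np.round(sz,3),"ang",round(an,1),"n",b.sum(),"z0",round(co[2],4),"tilt",np.round(co[:2],4))
E
python3 chk.py; python3 d.py "[.505,-.307,.16]"; python3 d.py "[.413,-.397,.16]"
```

```text
top [ 0.4624 -0.3548] [0.117 0.114] ang 85.0 n 862 z0 0.1035 tilt [ 0.0007 -0.0008]
top [ 0.6242 -0.1126] [0.114 0.116] ang 74.8 n 810 z0 0.1032 tilt [-0.0004 -0.0008]
top [0.5211 0.1254] [0.115 0.114] ang 35.6 n 834 z0 0.1033 tilt [-0.0023  0.0014]
top [0.5238 0.3199] [0.115 0.114] ang 68.0 n 834 z0 0.103 tilt [-0.0034  0.0036]
scene [ 0.4646 -0.3526] [0.121 0.119] ang 84.2 n 548 z0 0.106 tilt [-0.0039 -0.0006]
scene [ 0.6255 -0.1099] [0.118 0.117] ang 74.7 n 745 z0 0.1057 tilt [-0.0008 -0.0003]
scene [0.5224 0.1286] [0.119 0.114] ang 35.9 n 807 z0 0.1055 tilt [-0.0003  0.0038]
scene [0.5245 0.3235] [0.116 0.117] ang 67.8 n 897 z0 0.1056 tilt [-0.0014 -0.0002]
tips z 0.225751252139604 tcp_to_tips 0.017 shift units [-0.695 -1.203  0.556] yaw -95.30255362360174 F [0.60247524 0.95324934 0.54039312] 0.006973874862962976 8.25
tips z 0.225751252139604 tcp_to_tips 0.017 shift units [-0.04  -0.648  0.554] yaw -95.30255362360174 F [0.60247524 0.95324934 0.54039312] 0.006973874862962976 8.25
```

All four lids now read level and equally high in both views. To check firmness, I'll press a corner beside the one I pushed home, which would rock if it were still loose.

>>> jog_arm:
  rows:
    - [[-0.04, -0.3, 0, 0], [-0.04, -0.65, 0, 0], [-0.04, -0.65, 0.25, 0], [-0.04, -0.65, 0.5, 0], [-0.04, -0.65, 0.65, 0]]

```text
t: 8.75
eef_pos: [0.4146, -0.394, 0.1426]
ee_rot: [0.002, -0.675, 0.738, 0.0]
contact_force: [-0.5, 0.1, 0.1]
opening: 0.006
```

>>> jog_arm:
  rows:
    - [[0, 0, 0.02, 0], [0, 0, 0.04, 0], [0, 0, 0.06, 0], [0, 0, 0.08, 0], [0, 0, 0.08, 0]]

```text
t: 9.25
eef_pos: [0.4148, -0.3943, 0.1313]
ee_rot: [0.002, -0.675, 0.738, -0.0]
contact_force: [0.8, 0.2, -0.5]
opening: 0.005
```

>>> jog_arm:
  rows:
    - [[0, 0, 0.01, 0], [0, 0, 0.02, 0], [0, 0, 0.03, 0], [0, 0, 0.04, 0], [0, 0, 0.05, 0]]

```text
t: 9.75
eef_pos: [0.4148, -0.3943, 0.1237]
ee_rot: [0.002, -0.675, 0.738, -0.0]
contact_force: [-0.3, 0.2, -0.4]
opening: 0.003
```

>>> jog_arm:
  rows:
    - [[0, 0, 0.005, 0], [0, 0, 0.01, 0], [0, 0, 0.014, 0], [0, 0, 0.018, 0], [0, 0, 0.018, 0]]

```text
t: 10.25
eef_pos: [0.4147, -0.3943, 0.1223]
ee_rot: [0.001, -0.675, 0.738, -0.001]
contact_force: [-2.3, 2.7, 9.2]
opening: 0.006
```

>>> jog_arm:
  rows:
    - [[0, 0, 0.005, 0], [0, 0, 0.01, 0], [0, 0, 0.014, 0], [0, 0, 0.018, 0], [0, 0, 0.018, 0]]

```text
t: 10.75
eef_pos: [0.4148, -0.3943, 0.1222]
ee_rot: [0.001, -0.675, 0.738, -0.001]
contact_force: [-5.3, 5.0, 18.6]
opening: 0.007
```

It's firm at 105.2 mm with no rocking. I'll retract and hand in.

>>> jog_arm:
  rows:
    - [[0, 0, -0.05, 0], [0, 0, -0.2, 0], [0, 0, -0.4, 0], [0, 0, -0.6, 0], [0, 0, -0.8, 0]]

```text
t: 11.25
eef_pos: [0.4144, -0.3942, 0.2432]
ee_rot: [0.001, -0.675, 0.738, -0.001]
contact_force: [-0.1, -0.9, -0.6]
opening: 0.007
```

>>> jog_arm:
  rows:
    - [[0, 0.3, 0, 0], [0, 0.6, 0, 0], [0, 0.65, 0, 0], [0, 0.65, 0, 0], [0, 0.65, 0, 0]]

```text
t: 11.75
eef_pos: [0.3179, -0.386, 0.2431]
ee_rot: [0.001, -0.675, 0.738, -0.002]
contact_force: [0.1, -0.1, 0.7]
opening: 0.007
```

```bash
python3 chk.py; python3 -c "
from h import *
a=cv2.imread('pics/scene0.png').astype(int);b=cv2.imread('pics/scene1.png').astype(int)
cv2.imwrite('pics/cmp.png',b)
print(observe()['contact_force'])"
```

```text
top [ 0.4626 -0.3546] [0.119 0.115] ang 84.7 n 871 z0 0.1034 tilt [0.0007 0.0016]
top [ 0.6241 -0.1124] [0.114 0.116] ang 74.2 n 799 z0 0.1031 tilt [0.0005 0.0004]
top [0.5209 0.1254] [0.115 0.114] ang 35.4 n 835 z0 0.1032 tilt [-0.0005 -0.0006]
top [0.5236 0.3195] [0.115 0.114] ang 68.1 n 834 z0 0.103 tilt [-0.0003 -0.0009]
scene [ 0.4642 -0.3531] [0.122 0.119] ang 84.7 n 530 z0 0.1062 tilt [ 0.0034 -0.0017]
scene [ 0.6253 -0.1106] [0.12  0.116] ang 74.2 n 743 z0 0.1057 tilt [-0.0021 -0.0002]
scene [0.5216 0.1281] [0.12  0.115] ang 35.3 n 770 z0 0.1056 tilt [-0.0007  0.0008]
scene [0.5241 0.3244] [0.117 0.118] ang 67.2 n 898 z0 0.1054 tilt [-0.0018 -0.0007]
[ 0.30318226 -0.32703609  0.07850405][ WARN:0@0.045] global loadsave.cpp:1063 imwrite_ Unsupported depth image for selected encoder is fallbacked to CV_8U.
```

View pics/cmp.png

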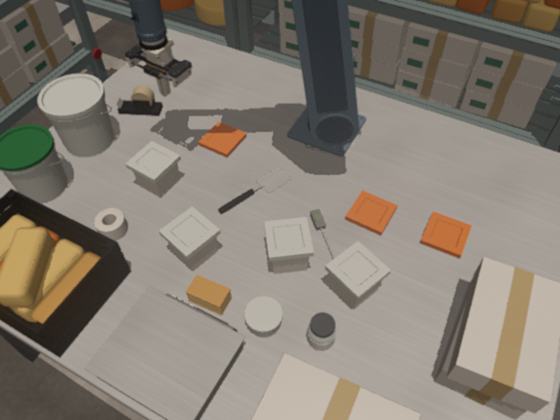

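The picture shows the arm clear and the bystanders where they were: cheese (208,294), pot (264,316), jar (322,330), labels (110,224), spatula (255,190) and probe (321,232).

```bash
python3 -c "
from plant import *
print(close_job())"
```

```text
the job is handed in; nothing more can be done
None
```

The high corner has been pressed home and the job is handed in. All four lids now read level and closed.

- **Finding the lid:** I found it from the two fixed cameras' depth maps, not by pressing all four lids. The lid at about (0.463, -0.354) leaned 0.026 rad along each side and stood about 3 mm higher at its centre. Its high corner was the one towards -x, +y. The other three read level within about 0.003 rad, so I never pressed them.
- **Pressing:** With closed fingertips I met the corner at 110 mm, and it held at up to 9 N. It gave way at a little over 10 N and stopped at 105 mm. It stayed firm there at about 21 N vertically, well under the 60 N limit.
- **Last checks:** One neighbouring corner of that lid held firm at 105 mm under about 19 N, so it no longer rocks; I didn't press the opposite one. Fitted tilts of all four lids were below 0.004 rad in both views. The last picture shows the bystanders where they stood and the arm clear; the job took about 12 s.
- **Disagreement:** The two cameras differ by 2–3 mm in absolute height (103 mm from the top view, 106 mm from the scene view). Each gives nearly the same height for all four lids (within 1 mm), and the touch reading of 105 mm lies between them.

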